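# Pointing check of the edge tools, then the tally slide

## Task

Do the end-of-day edge-tool check on the bench by pointing. With the fingers pointing down, hold the fingertips just above the middle of the paring chisel's wooden handle (about 3 cm clear of it) for two seconds, then do the same above the middle of the block plane; then, with the fingertips, push the black tally slide from the red end of its board all the way to the stop at the green end. Do not touch either tool, do not shift the other things on the bench, and pick nothing up.

Things in the scene. Friction and masses are not known exactly. Their poses are not given: they have to be found in the camera images.
- chisel: paring chisel lying on the bench, 224 mm long, 34 mm high: a pale turned wooden handle, 34 mm thick and 99 mm long, on the +y side, and a narrow steel blade on the -y side; loose, and a flat under the handle keeps it from rolling. Origin on the bench under its middle, y along its length towards the handle's end, z up
- chisel_handle (a point): the top of the chisel's wooden handle, midway along the handle (34 mm above the bench): the point to point at; z up
- plane: block plane: grey steel body with brass and wood fittings, 165 mm long, 48 mm wide, 48 mm high, standing on its sole; loose. Origin on the bench under its middle, y along its length, z up
- plane_middle (a point): the point over the middle of the block plane at the height of its highest part, 48 mm above the bench: the point to point at; z up
- brush: paint brush, white handle and blue ferrule end, 221 x 49 x 15 mm, lying loose: a bystander. Origin under its middle, y along its length
- tape: roll of blue masking tape lying flat, 82 mm across, 22 mm high, loose: a bystander. Origin under its middle
- tally_board: tally board, fixed to the bench: a flat pale wooden board 60 mm wide (x) and 220 mm long (y), 12 mm thick, painted red at its -y end and green at its +y end, with a small steel stop block (14 mm wide, to 20 mm above the bench) near each end, 80 mm from the middle. Its origin is on the bench under its middle, y points along the track from red to green, z up
- slide_top (a point): the middle of the top of the black tally slide, a plain upright block 40 mm wide across the track, 24 mm long along it, its top 47 mm above the bench and its underside just over the board; its axes are those of the board (y from red to green)
- tally (a joint): travel of the tally slide along the track, m: 0 at the red end, 0.12 at the stop at the green end (the block's centre then 60 mm past the middle of the board). It stays where it is left; friction about 2 N
Things that resemble listed ones, but are neither listed nor needed, are in the scene too. Leave any purple look-alike of the chisel alone.

How it is judged (in metres and radians):
On the way, in this order (a step that is already met when the one before it is completed fails the run):
1. the fingertips point down at the chisel's handle from just above and dwell there (horizontal distance between the grasp point and chisel_handle below 0.035 m and z of the grasp point in the frame of chisel_handle between 0.015 and 0.09 m and angle between the grasp point's own z axis and vertical above 2.2 rad), for 1.5 s.
2. the fingertips point down at the block plane from just above and dwell there (horizontal distance between the grasp point and plane_middle below 0.04 m and z of the grasp point in the frame of plane_middle between 0.015 and 0.09 m and angle between the grasp point's own z axis and vertical above 2.2 rad), for 1.5 s.
3. the tally slide has been pushed to the stop at the green end (value of joint tally above 0.112 m), for 0.2 s.
At the end, for the whole second after the job is handed in: Chisel handle (TCP within 35 mm sideways), then plane (40 mm), each pointed at for 1.5 s, fingers within 55 degrees of down, TCP 15 to 90 mm above its top; tally slide at rest within 8 mm of the green end's stop; all four loose things within 15 mm of their starts (value of joint tally above 0.112 m and velocity of joint tally below 0.01 m/s and distance of each of chisel, plane, brush, tape from where it was at the start of the episode below 0.015 m and linear speed of each of chisel, plane, brush, tape below 0.02 m/s); the robot touches nothing.
It fails at once if the robot touches the chisel or the plane (contact force between any of the fingers, the arm and chisel above 0.5 N or contact force between any of the fingers, the arm and plane above 0.5 N).
It fails at once if a loose thing is shifted or lifted by more than 15 mm (distance of any of chisel, plane, brush, tape from where it was at the start of the episode above 0.015 m).
It also fails if it takes over 64 s, if anything falls off the work surface, if the arm or the gripper's body presses on something with over 40 N, if the wrist force passes 120 N, or if a joint passes its speed limit or range.

## Robot

A 6-joint arm with a two-finger parallel gripper is mounted at the origin on a cart in front of the work surface, level with it; the furniture and walls round the work are solid. World frame = base frame: x ahead of the robot, y to its left, z up, the work surface at z = 0. Lengths are in mm, angles in rad, forces in N, time in s.
With the tool pointing down it reaches from about 225 to 725 mm from the base axis. Payload 3.1 kg.
Tool frame: the origin (TCP) lies between the finger pads, 19 mm behind the fingertips; this is the grasp point; z points along the fingers, y is the line along which they close (so a half turn about z gives the same grasp; the last joint's range is limited). The gripper opens to 85 mm and grips with 20 to 120 N. Pads are 22 mm wide; open, the fingers measure 114 mm over their backs; the gripper's body (76 mm by 85 mm) begins 54 mm behind the grasp point. The pads swing forward as they close: fully open they stand 13 mm farther back than shut.
Start: joints at [1.14, 0.048, 0.099, 1.622, 0, 1.443], TCP at [156.559, 501.105, 250.012] pointing down, gripper open.
Joint ranges: [-2.91, 2.91], [-0.99, 1.94], [-1.21, 1.42], [-2.12, 2.29], [-1.49, 1.47], [-3.14, 3.14]. Speed limits (rad/s): [2.79, 2.79, 3.14, 3.14, 3.14, 3.14].

## Interface

Orientations are given as a unit quaternion [x, y, z, w].
In Python, from bench import r gives the robot as it stands.
- The arm moves only by the tool step_arm, never from a script. Its argument "steps" is a list of rows, each a list of 7 numbers: the shift along the tool's x, y, z in mm, then the turn, a rotation vector about the tool's x, y, z in rad, then the closure, from -1 (fully open) to 1 (shut). In form: [[tx, ty, tz, ax, ay, az, hand], ...]. A call has exactly 5 rows; each row is the pose to reach, as a shift and turn from the pose commanded when the call began, along the tool's axes at that moment; what a row does not reach only later rows make up. A row lasts 1/10 s, in which the tool goes at most 50 mm and 8.59 degrees, less where a joint would pass 70% of its speed; a pose out of reach is approached as far as the arm can. A call with a gripper value outside its range is refused whole. The fingers move at their own pace and stop on an object; "newtons" is the grip in N (left out, the last holds). Time passes only in rows, so rows that repeat a pose let the fingers close, or fill a call up. It gives the time, the measured TCP pose, the force, the opening and the grip force at its end, in the units of the state.
- r.read_state(): the state, without advancing time (a new reading comes with each control period).
- r.capture(name): name is "scene" or "side" or "wrist"; returns the picture (384x512x3 uint8, red, green, blue); there is no depth.
- r.get_calibration(name): a dict with "fx", "fy", "cx", "cy" (pixels), "rvec" (rotation vector, rad) and "tvec" (3), from world to camera coordinates, as OpenCV has them. Camera axes: x right, y down, z forward; pixel columns grow to the right and rows downward; lengths in mm; the calibration is good to about 2 mm. The wrist camera is an equidistant fisheye: a pixel r from the principal point sees the ray r / f radians off the axis. A picture is of the moment at which its call begins: read the wrist's pose just before it. get_calibration takes no time and is no camera call; for the wrist camera it gives the pose at the moment of the call.
- r.job_done(): hands the job in; it is judged then, once.
Trained networks look in the newest picture that a camera, given by its name, has taken for a name from the list of things; names that differ only in an ending like _2 or _b are one class to them, and where a whole thing is asked for, a point or a joint stands for the part that bears it (a point fixed in the world has none). Each returns a list of dicts, best first, with "confidence" (0 to 1); they miss things now and then, are a little off and sometimes report something else, mostly with a low value. They report only what shows in the picture. A call takes as long as a camera call. They do not tell look-alikes from the thing itself.
- r.boxes_of(camera, thing): "centre" ([x, y, z] in mm, in the coordinates of the camera as it stood for that picture, good to about 4 mm: the middle of the surface that is visible of it).
- r.masks_of(camera, thing): "pixels" (384x512 bool, what is visible of it).
The state is a dict: "t": time; "q": joint angles; "qvel": joint speeds; "tau": joint torques, N m; "eef_pos": TCP position; "tcp_rot": TCP orientation; "force": force on the tool from outside, world axes, zero at the start; "moment": the same for the moment, N m; "width": finger opening in mm; "grasp_force": force on a finger pad.
Only numpy, scipy, OpenCV 4.12 (cv2) and the standard library are available. Lean on these libraries where they do the work, as an engineer would, in place of code of your own. Each camera call takes 0.05 s, during which the arm holds its last target. There are 200 camera calls.

## Working session

There is one attempt and no reset: what is moved stays moved. The work goes in short steps, Python scripts to look and compute and a tool call to move; the robot and the scene stay as the last step left them, time stands still between calls to the robot, and variables do not carry over. Pictures are saved under pics/ and viewed, at most 10 in all, crops included, and the job is handed in when it is done.

Besides the shell and the picture viewer there is one more tool, called after "Request:" as name([rows], argument=value, ...), one row to a line, values as JSON. step_arm: Moves the arm, as the interface text tells. Its arguments: {"type":"object","properties":{"steps":{"type":"array"},"newtons":{"type":"number"}},"required":["steps"]}

```bash
mkdir -p pics; cat > h.py <<'E'
import numpy as np, cv2
from bench import r
def w(cam,p,c=None):
    c=c or r.get_calibration(cam); R=cv2.Rodrigues(np.array(c["rvec"],float))[0]
    return R.T@(np.array(p,float)-np.array(c["tvec"],float).ravel())
def px(cam,P,c=None):
    c=c or r.get_calibration(cam)
    K=np.array([[c["fx"],0,c["cx"]],[0,c["fy"],c["cy"]],[0,0,1.]])
    return cv2.projectPoints(np.array(P,float).reshape(-1,1,3),np.array(c["rvec"],float),np.array(c["tvec"],float),K,None)[0].reshape(-1,2)
def ray(cam,uv,z,c=None):
    c=c or r.get_calibration(cam);R=cv2.Rodrigues(np.array(c["rvec"],float))[0];o=-R.T@np.array(c["tvec"],float).ravel()
    d=R.T@np.array([(uv[0]-c["cx"])/c["fx"],(uv[1]-c["cy"])/c["fy"],1.]); return o+d*(z-o[2])/d[2]
E
python3 - <<'E'
from h import *
ims=[]
for cam in("scene","side"):
    im=r.capture(cam);cv2.imwrite(f"pics/{cam}0.png",im[:,:,::-1])
    for t in("chisel","plane","brush","tape","tally_board","slide_top"):
        for b in r.boxes_of(cam,t)[:4]:
            P=w(cam,b["centre"]);print(cam,t,round(b["confidence"],2),P.round(),px(cam,P).round()[0])
s=r.read_state();print(s["t"],s["eef_pos"],s["tcp_rot"],s["width"])
E
```

```text
scene chisel 0.74 [ 499. -573.   28.] [350. 253.]
scene plane 0.92 [ 446. -379.   19.] [295. 232.]
scene brush 0.81 [ 481. -213.    8.] [273. 211.]
scene brush 0.56 [469. 272.  11.] [207. 166.]
scene tape 0.75 [ 483. -213.    8.] [274. 210.]
scene tape 0.5 [467.  98.  15.] [227. 180.]
scene tally_board 0.87 [468. 276.  12.] [207. 166.]
scene slide_top 0.51 [440. 268.  38.] [202. 163.]
side chisel 0.88 [529. -66.  28.] [239. 215.]
side chisel 0.77 [ 515. -538.   24.] [242. 148.]
side plane 0.94 [ 460. -353.   23.] [258. 171.]
side brush 0.87 [ 487. -198.   14.] [252. 196.]
side tape 0.85 [471. 110.  19.] [261. 255.]
side tally_board 0.91 [493. 296.  14.] [256. 306.]
side slide_top 0.56 [448. 294.  43.] [275. 296.]
0.7 [156.56368226 501.10808732 250.07311836] [1.50824565e-01 9.88560543e-01 4.87762983e-05 5.45331223e-06] 85.24586117171363
```

```bash
ls pics
```

```text
scene0.png
side0.png
```

View pics/scene0.png

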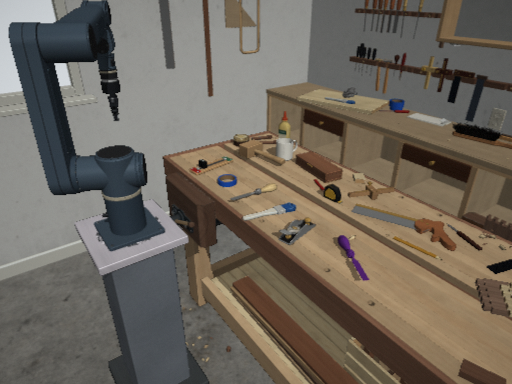

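View pics/side0.png

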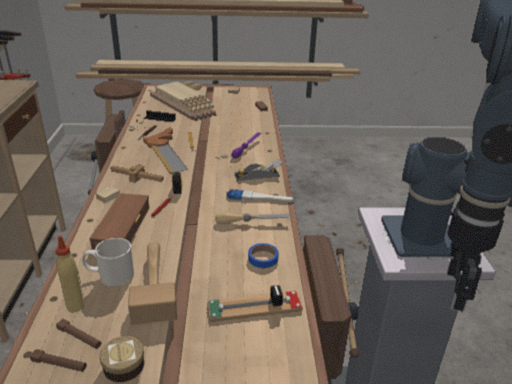

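The scene view shows two chisel-like things: a purple one at (350,255), and a pale-handled one at about (253,192) with its handle at (268,187). In the side view they are at (246,145) and (250,217). The pale wooden one fits the description and the purple one is the look-alike. The plane is at (295,231) in scene and (258,172) in side. The slide is at the red end, near (276,294) in side. I'll confirm this in one crop and triangulate from the masks.

```bash
python3 - <<'E'
from h import *
im=cv2.imread("pics/side0.png")[135:330,195:325]
cv2.imwrite("pics/crop1.png",cv2.resize(im,None,fx=3,fy=3,interpolation=cv2.INTER_CUBIC))
for cam in("side","scene"):
    im=r.capture(cam); hsv=cv2.cvtColor(im,cv2.COLOR_RGB2HSV)
    for t in("chisel","plane","tally_board","slide_top","brush","tape"):
        for b in r.masks_of(cam,t)[:3]:
            v,u=np.nonzero(b["pixels"]); 
            if len(u)<5: continue
            p=np.c_[u,v].astype(np.float32); rect=cv2.minAreaRect(p)
            print(cam,t,round(b["confidence"],2),len(u),"mean",p.mean(0).round(1),"box",cv2.boxPoints(rect).round().astype(int).tolist(),"z0",[ray(cam,q,12)[:2].round().tolist() for q in cv2.boxPoints(rect)])
E
```

```text
side chisel 0.79 516 mean [245.1 217. ] box [[215, 224], [215, 212], [289, 212], [289, 224]] z0 [[600.0, -44.0], [602.0, -108.0], [376.0, -108.0], [382.0, -44.0]]
side chisel 0.54 140 mean [241.9 147.4] box [[231, 154], [254, 130], [258, 136], [236, 158]] z0 [[559.0, -510.0], [466.0, -727.0], [447.0, -676.0], [540.0, -469.0]]
side plane 0.61 592 mean [257.9 170.9] box [[234, 165], [281, 160], [283, 175], [236, 181]] z0 [[546.0, -414.0], [373.0, -462.0], [376.0, -342.0], [539.0, -300.0]]
side tally_board 0.72 1920 mean [255.5 304.7] box [[206, 292], [300, 282], [303, 311], [209, 320]] z0 [[610.0, 245.0], [380.0, 213.0], [384.0, 312.0], [599.0, 339.0]]
side slide_top 0.66 215 mean [276.1 295.4] box [[270, 286], [282, 286], [282, 305], [270, 305]] z0 [[455.0, 225.0], [425.0, 226.0], [431.0, 292.0], [459.0, 291.0]]
side brush 0.84 521 mean [256.2 195.9] box [[227, 198], [227, 188], [293, 194], [292, 204]] z0 [[569.0, -187.0], [567.0, -252.0], [354.0, -218.0], [363.0, -155.0]]
side tape 0.67 518 mean [263. 255.] box [[248, 243], [278, 243], [278, 267], [248, 267]] z0 [[505.0, 49.0], [422.
[... 481 characters left out ...]
, [562.0, -292.0], [529.0, -385.0], [366.0, -423.0]]
scene tally_board 0.72 348 mean [209.2 164.9] box [[187, 164], [228, 149], [232, 161], [192, 176]] z0 [[404.0, 348.0], [659.0, 397.0], [595.0, 254.0], [362.0, 219.0]]
scene brush 0.8 372 mean [270.9 211.3] box [[242, 213], [294, 201], [296, 210], [244, 222]] z0 [[370.0, -165.0], [586.0, -207.0], [549.0, -263.0], [343.0, -219.0]]
scene tape 0.52 202 mean [226.7 179.8] box [[217, 173], [235, 173], [235, 186], [217, 186]] z0 [[469.0, 184.0], [535.0, 137.0], [467.0, 31.0], [405.0, 75.0]]
scene tape 0.3 351 mean [209.2 164.8] box [[187, 164], [228, 148], [233, 161], [192, 176]] z0 [[405.0, 351.0], [663.0, 402.0], [598.0, 254.0], [362.0, 219.0]]
```

View pics/crop1.png

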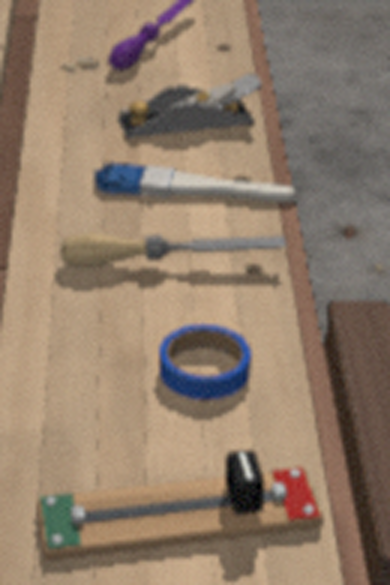

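The crop confirms it. The pale chisel's handle is at side px about (228,218) with the blade towards (289,216), the purple one lies apart at the top, and the slide stands by the red end at about (276,295). Next I'll compute positions.

```bash
python3 - <<'E'
from h import *
f=lambda c,u,v,z:print(c,u,v,z,ray(c,(195+u/3,135+v/3) if c=="side" else (u,v),z).round())
print("board");[f("side",*q,12) for q in((42,497),(47,545),(305,468),(322,517))]
print("slide top corners z47");[f("side",*q,47) for q in((228,460),(254,454),(233,478),(261,474))]
print("chisel");[f("side",*q,17) for q in((60,249),(148,248),(104,249),(285,242))]
print("scene");[f("scene",*q,17) for q in((275,185),(267,187.5),(230,199))]
def tri(a,b):
    A=[];B=[]
    for cam,uv in(("side",a),("scene",b)):
        p,q=ray(cam,uv,0),ray(cam,uv,100);d=(q-p)/np.linalg.norm(q-p);M=np.eye(3)-np.outer(d,d);A.append(M);B.append(M@p)
    return np.linalg.lstsq(np.vstack(A),np.hstack(B),rcond=None)[0].round()
print("plane",tri((258,171),(294.8,230.4)),"chisel",tri((245,217),(257,190.8)),"tape",tri((263,255),(226.7,179.8)))
c=r.get_calibration("wrist");print(c)
E
```

```text
board
side 42 497 12 [602. 275.  12.]
side 47 545 12 [596. 327.  12.]
side 305 468 12 [391. 244.  12.]
side 322 517 12 [383. 300.  12.]
slide top corners z47
side 228 460 47 [457. 273.  47.]
side 254 454 47 [436. 266.  47.]
side 233 478 47 [454. 293.  47.]
side 261 474 47 [432. 289.  47.]
chisel
side 60 249 17 [601. -68.  17.]
side 148 248 17 [514. -69.  17.]
side 104 249 17 [557. -68.  17.]
side 285 242 17 [376. -80.  17.]
scene
scene 275 185 17 [603. -66.  17.]
scene 267 187.5 17 [563. -65.  17.]
scene 230 199 17 [387. -57.  17.]
plane [ 459. -365.   14.] chisel [511. -68.  20.] tape [467. 101.  12.]
{'fx': 297.3186396354542, 'fy': 297.3186396354542, 'cx': 258.03849927689055, 'cy': 188.82198465139584, 'rvec': array([-2.31020309, -1.69712237, -0.27845679]), 'tvec': array([-525.10837412,  -39.2285035 ,  380.22853696])}
```

Request:
step_arm([
  [-36,-28,0,0,0,0,1],
  [-73,-57,0,0,0,0,1],
  [-110,-85,5,0,0,0,1],
  [-146,-113,10,0,0,0,1],
  [-183,-142,20,0,0,0,1],
])

```text
t: 1.9
eef_pos: [289.9, 309.9, 230.7]
tcp_rot: [0.15, 0.989, 0.001, 0.001]
force: [0.2, -0.2, 0.3]
width: 12.4
grasp_force: 0.0
```

Request:
step_arm([
  [-36,-28,5,0,0,0,1],
  [-73,-57,10,0,0,0,1],
  [-110,-85,15,0,0,0,1],
  [-146,-113,20,0,0,0,1],
  [-183,-142,30,0,0,0,1],
])

```text
t: 2.4
eef_pos: [422.6, 119.3, 200.8]
tcp_rot: [0.151, 0.989, 0.001, 0.001]
force: [0.2, 0.3, 0.4]
width: 0.1
grasp_force: 0.0
```

Request:
step_arm([
  [-36,-28,5,0,0,0,1],
  [-73,-57,10,0,0,0,1],
  [-110,-85,15,0,0,0,1],
  [-146,-113,20,0,0,0,1],
  [-183,-142,30,0,0,0,1],
])

```text
t: 2.9
eef_pos: [554.9, -71.1, 170.7]
tcp_rot: [0.151, 0.989, 0.0, 0.001]
force: [1.4, 0.6, 0.9]
width: 0.1
grasp_force: 0.0
```

```bash
cat >> h.py <<'E'
def fish(uv,z,c):
    R=cv2.Rodrigues(np.array(c["rvec"],float))[0];o=-R.T@np.array(c["tvec"],float).ravel()
    n=cv2.fisheye.undistortPoints(np.array([[uv]],float),np.array([[c["fx"],0,c["cx"]],[0,c["fy"],c["cy"]],[0,0,1.]]),np.zeros(4))[0,0]
    d=R.T@np.array([*n,1.]);return o+d*(z-o[2])/d[2]
E
python3 - <<'E'
from h import *
s=r.read_state();print(s["t"],s["eef_pos"].round(1),s["q"],s["width"],s["force"])
c=r.get_calibration("wrist");im=r.capture("wrist");cv2.imwrite("pics/w1.png",im[:,:,::-1])
for t,z in(("chisel",20),("plane",24)):
  for b in r.masks_of("wrist",t)[:3]:
    v,u=np.nonzero(b["pixels"]);p=np.c_[u,v].astype(np.float32)
    bx=cv2.boxPoints(cv2.minAreaRect(p));print(t,b["confidence"],len(u),bx.round().tolist(),[fish(q,z,c)[:2].round().tolist() for q in bx])
  for b in r.boxes_of("wrist",t)[:3]: print(t,"box",b["confidence"],w("wrist",b["centre"],c).round())
E
```

```text
2.9 [554.9 -71.1 170.7] [-2.47424540e-01  1.31680678e-01  3.11460555e-02  1.46823848e+00
  3.49551443e-04  5.56421507e-02] 0.1193852146440823 [1.43392714 0.55738262 0.94261124]
chisel 0.72 5071 [[186.0, 6.0], [216.0, -4.0], [290.0, 215.0], [259.0, 225.0]] [[374.0, -84.0], [375.0, -54.0], [599.0, -51.0], [601.0, -84.0]]
chisel box 0.69 [502. -69.  29.]
chisel box 0.45 [ 545. -483.   11.]
plane 0.89 3463 [[-32.0, 144.0], [6.0, 121.0], [66.0, 222.0], [28.0, 245.0]] [[383.0, -429.0], [392.0, -332.0], [534.0, -300.0], [545.0, -390.0]]
plane box 0.67 [ 476. -348.   15.]
```

View pics/w1.png

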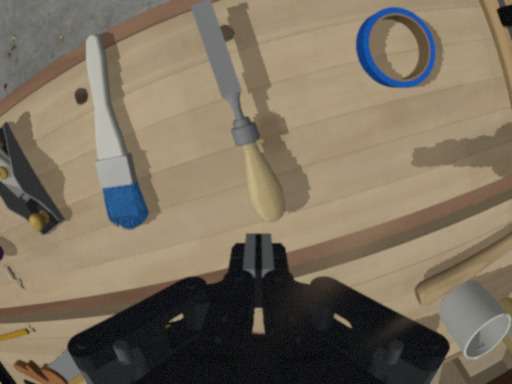

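The wrist view agrees: the chisel handle is at px (247–280, 145–218), with its middle at about (552,-68). The brush is at (115,130), the tape at (396,48), and part of the plane shows at (25,185). I'm lowering over the handle now.

Request:
step_arm([
  [0,0,25,0,0,0,1],
  [0,0,50,0,0,0,1],
  [0,0,70,0,0,0,1],
  [0,0,80,0,0,0,1],
  [0,0,87,0,0,0,1],
])

```text
t: 3.65
eef_pos: [553.0, -67.9, 82.9]
tcp_rot: [0.15, 0.989, 0.0, -0.0]
force: [0.4, -1.0, 0.1]
width: -0.1
grasp_force: 0.0
```

Request:
step_arm([
  [0,0,0,0,0,0,1],
  [0,0,0,0,0,0,1],
  [0,0,0,0,0,0,1],
  [0,0,0,0,0,0,1],
  [0,0,0,0,0,0,1],
])

```text
t: 4.15
eef_pos: [554.0, -69.4, 83.7]
tcp_rot: [0.151, 0.989, -0.0, 0.001]
force: [0.1, 0.6, -0.2]
width: -0.0
grasp_force: 0.0
```

Request:
step_arm([
  [0,0,0,0,0,0,1],
  [0,0,0,0,0,0,1],
  [0,0,0,0,0,0,1],
  [0,0,0,0,0,0,1],
  [0,0,0,0,0,0,1],
])

```text
t: 4.65
eef_pos: [553.5, -69.2, 83.0]
tcp_rot: [0.151, 0.989, 0.0, -0.0]
force: [0.2, 0.8, -0.1]
width: -0.1
grasp_force: 0.0
```

Request:
step_arm([
  [0,0,0,0,0,0,1],
  [0,0,0,0,0,0,1],
  [0,0,0,0,0,0,1],
  [0,0,0,0,0,0,1],
  [0,0,0,0,0,0,1],
])

```text
t: 5.15
eef_pos: [553.6, -69.2, 83.0]
tcp_rot: [0.151, 0.989, -0.0, 0.0]
force: [-0.6, 0.3, -1.0]
width: 0.1
grasp_force: 0.0
```

Request:
step_arm([
  [0,0,0,0,0,0,1],
  [0,0,0,0,0,0,1],
  [0,0,0,0,0,0,1],
  [0,0,0,0,0,0,1],
  [0,0,0,0,0,0,1],
])

```text
t: 5.65
eef_pos: [553.5, -69.2, 83.0]
tcp_rot: [0.151, 0.989, 0.0, -0.0]
force: [0.1, 0.6, -0.1]
width: 0.3
grasp_force: 0.0
```

```bash
python3 - <<'E'
from h import *
s=r.read_state();print(s["t"],s["eef_pos"].round(1))
im=r.capture("side");cv2.imwrite("pics/s1.png",cv2.resize(im[130:330,180:330,::-1],None,fx=3,fy=3,interpolation=cv2.INTER_CUBIC))
E
```

```text
5.65 [553.5 -69.2  83. ]
```

View pics/s1.png

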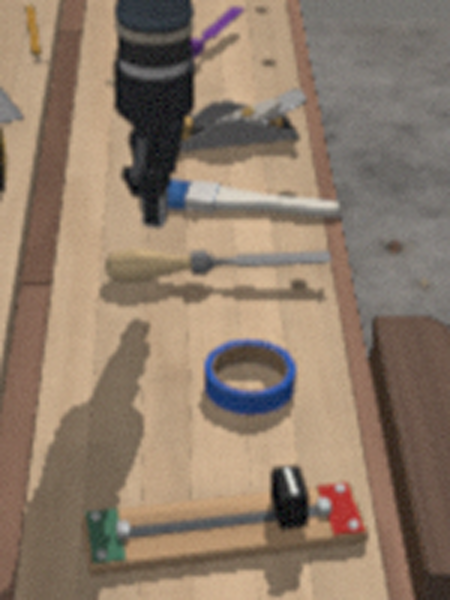

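The fingertips, at crop px (153,220), are over the pale handle, which hasn't moved. Two seconds have passed there. Next is the plane.

Request:
step_arm([
  [0,0,-40,0,0,0,1],
  [0,-20,-67,0,0,0,1],
  [0,-65,-67,0,0,0,1],
  [1,-110,-67,0,0,0,1],
  [1,-155,-67,0,0,0,1],
])

```text
t: 6.2
eef_pos: [506.2, -218.1, 150.7]
tcp_rot: [0.15, 0.989, -0.0, 0.001]
force: [0.7, 1.1, -0.8]
width: 0.1
grasp_force: 0.0
```

Request:
step_arm([
  [0,-45,0,0,0,0,1],
  [0,-90,0,0,0,0,1],
  [1,-130,0,0,0,0,1],
  [1,-156,0,0,0,0,1],
  [1,-156,0,0,0,0,1],
])

```text
t: 6.7
eef_pos: [457.4, -369.0, 149.8]
tcp_rot: [0.153, 0.988, -0.001, -0.0]
force: [0.2, -0.3, -0.4]
width: 0.3
grasp_force: 0.0
```

```bash
python3 - <<'E'
from h import *
s=r.read_state();print(s["t"],s["eef_pos"].round(1),s["q"].round(2))
c=r.get_calibration("wrist");im=r.capture("wrist");cv2.imwrite("pics/w2.png",im[:,:,::-1])
for b in r.masks_of("wrist","plane")[:3]:
    v,u=np.nonzero(b["pixels"]);p=np.c_[u,v].astype(np.float32)
    bx=cv2.boxPoints(cv2.minAreaRect(p));print(b["confidence"],len(u),bx.round().tolist(),[fish(q,20,c)[:2].round().tolist() for q in bx])
for b in r.boxes_of("wrist","plane")[:3]: print("box",b["confidence"],w("wrist",b["centre"],c).round())
E
```

```text
6.7 [ 457.4 -369.   149.8] [-0.79  0.21  0.08  1.44 -0.   -0.48]
0.61 8439 [[191.0, 123.0], [240.0, 93.0], [326.0, 238.0], [277.0, 268.0]] [[384.0, -407.0], [374.0, -358.0], [527.0, -322.0], [544.0, -377.0]]
box 0.57 [ 444. -362.   30.]
```

View pics/w2.png

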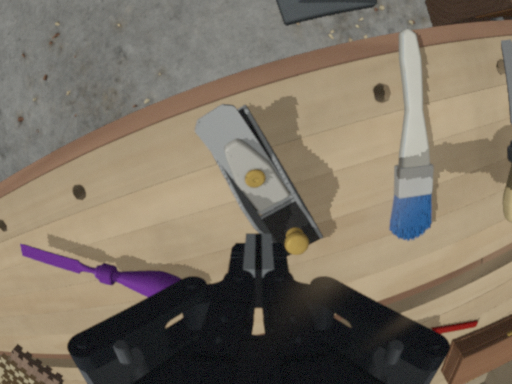

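The plane lies at px (200–322, 103–255) with its middle near (457,-366), directly below the TCP. The purple look-alike is apart at (110,275). I'm lowering and dwelling.

Request:
step_arm([
  [0,0,15,0,0,0,1],
  [0,0,30,0,0,0,1],
  [0,0,42,0,0,0,1],
  [0,0,50,0,0,0,1],
  [0,0,53,0,0,0,1],
])

```text
t: 7.35
eef_pos: [458.1, -364.2, 94.7]
tcp_rot: [0.151, 0.989, 0.001, -0.001]
force: [-0.0, 0.4, -0.7]
width: 0.3
grasp_force: 0.0
```

Request:
step_arm([
  [0,0,0,0,0,0,1],
  [0,0,0,0,0,0,1],
  [0,0,0,0,0,0,1],
  [0,0,0,0,0,0,1],
  [0,0,0,0,0,0,1],
])

```text
t: 7.85
eef_pos: [459.1, -365.8, 97.6]
tcp_rot: [0.151, 0.989, -0.0, 0.0]
force: [-0.0, 0.4, -0.7]
width: -0.1
grasp_force: 0.0
```

Request:
step_arm([
  [0,0,0,0,0,0,1],
  [0,0,0,0,0,0,1],
  [0,0,0,0,0,0,1],
  [0,0,0,0,0,0,1],
  [0,0,0,0,0,0,1],
])

```text
t: 8.35
eef_pos: [458.9, -365.4, 97.0]
tcp_rot: [0.151, 0.989, 0.0, -0.0]
force: [0.7, -0.7, -0.3]
width: -0.3
grasp_force: 0.0
```

Request:
step_arm([
  [0,0,0,0,0,0,1],
  [0,0,0,0,0,0,1],
  [0,0,0,0,0,0,1],
  [0,0,0,0,0,0,1],
  [0,0,0,0,0,0,1],
])

```text
t: 8.85
eef_pos: [458.9, -365.5, 97.0]
tcp_rot: [0.151, 0.989, 0.0, 0.0]
force: [-0.3, -0.2, 0.2]
width: 0.4
grasp_force: 0.0
```

Request:
step_arm([
  [0,0,0,0,0,0,1],
  [0,0,0,0,0,0,1],
  [0,0,0,0,0,0,1],
  [0,0,0,0,0,0,1],
  [0,0,0,0,0,0,1],
])

```text
t: 9.35
eef_pos: [458.9, -365.5, 97.0]
tcp_rot: [0.151, 0.989, -0.0, 0.0]
force: [0.1, -0.2, -0.0]
width: 0.2
grasp_force: 0.0
```

Request:
step_arm([
  [0,0,-35,0,0,0,1],
  [5,25,-70,0,0,0,1],
  [15,71,-73,0,0,0,1],
  [25,117,-73,0,0,0,1],
  [35,164,-73,0,0,0,1],
])

```text
t: 9.85
eef_pos: [474.7, -197.4, 170.9]
tcp_rot: [0.151, 0.988, -0.0, 0.001]
force: [1.0, 0.5, 0.0]
width: -0.0
grasp_force: 0.0
```

Request:
step_arm([
  [10,47,0,0,0,0,1],
  [20,94,0,0,0,0,1],
  [30,141,0,0,0,0,1],
  [40,188,0,0,0,0,1],
  [50,235,0,0,0,0,1],
])

```text
t: 10.35
eef_pos: [496.7, 42.6, 170.3]
tcp_rot: [0.151, 0.989, 0.0, 0.001]
force: [0.2, -0.1, 0.1]
width: 0.0
grasp_force: 0.0
```

Request:
step_arm([
  [10,47,0,0,0,-0.1,1],
  [20,94,0,0,0,-0.2,1],
  [30,141,0,0,0,-0.3,1],
  [40,188,0,0,0,-0.4,1],
  [52,235,0,0,0,-0.438,1],
])

```text
t: 10.85
eef_pos: [517.2, 282.6, 170.2]
tcp_rot: [-0.069, 0.998, -0.0, 0.0]
force: [0.8, -0.8, 0.4]
width: -0.2
grasp_force: 0.0
```

Request:
step_arm([
  [0,0,0,0,0,0,1],
  [0,0,0,0,0,0,1],
  [0,0,0,0,0,0,1],
  [0,0,0,0,0,0,1],
  [0,0,0,0,0,0,1],
])

```text
t: 11.35
eef_pos: [517.5, 279.2, 170.3]
tcp_rot: [-0.066, 0.998, -0.0, 0.0]
force: [0.3, 0.4, -0.2]
width: 0.1
grasp_force: 0.0
```

```bash
python3 - <<'E'
from h import *
from scipy.spatial.transform import Rotation as Ro
s=r.read_state();print(s["t"],s["eef_pos"].round(1),s["q"].round(2),Ro.from_quat(s["tcp_rot"]).as_matrix().round(3).tolist())
c=r.get_calibration("wrist");im=r.capture("wrist");cv2.imwrite("pics/w3.png",im[:,:,::-1])
for t,z in(("tally_board",12),("slide_top",47)):
  for b in r.masks_of("wrist",t)[:2]:
    v,u=np.nonzero(b["pixels"]);p=np.c_[u,v].astype(np.float32)
    bx=cv2.boxPoints(cv2.minAreaRect(p));print(t,b["confidence"],len(u),bx.round().tolist(),[fish(q,z,c)[:2].round().tolist() for q in bx])
E
```

```text
11.35 [517.5 279.2 170.3] [ 0.38  0.21  0.12  1.48 -0.    0.25] [[-0.991, -0.133, 0.0], [-0.133, 0.991, 0.0], [-0.0, -0.0, -1.0]]
tally_board 0.78 12006 [[234.0, 43.0], [298.0, 43.0], [298.0, 252.0], [234.0, 252.0]] [[391.0, 241.0], [382.0, 299.0], [595.0, 335.0], [604.0, 265.0]]
slide_top 0.85 1294 [[243.0, 91.0], [291.0, 89.0], [292.0, 117.0], [244.0, 119.0]] [[435.0, 257.0], [428.0, 295.0], [451.0, 300.0], [458.0, 261.0]]
```

View pics/w3.png

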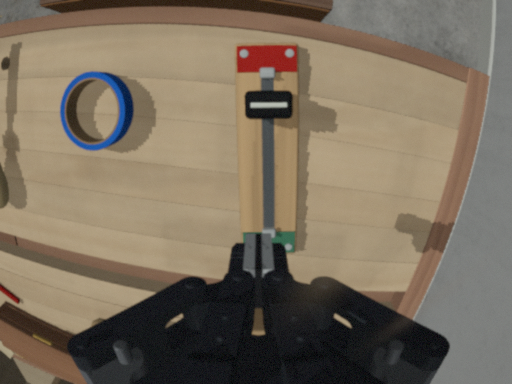

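The slide, px (243–292, 90–118), stands by the red end at about (443,278). The track runs about 8° off +x. I'll move behind the slide on the red side at height, then go down with the tips at about 31 mm, which is above the 20 mm stop block.

Request:
step_arm([
  [35,2,0,0,0,0,1],
  [70,5,0,0,0,0,1],
  [105,8,0,0,0,0,1],
  [121,9,0,0,0,0,1],
  [121,9,20,0,0,0,1],
])

```text
t: 12.0
eef_pos: [396.0, 273.8, 153.2]
tcp_rot: [-0.068, 0.998, 0.001, 0.003]
force: [0.4, 0.5, 0.6]
width: -0.1
grasp_force: 0.0
```

Request:
step_arm([
  [0,0,30,0,0,0,1],
  [0,0,60,0,0,0,1],
  [0,0,85,0,0,0,1],
  [0,0,95,0,0,0,1],
  [0,0,100,0,0,0,1],
])

```text
t: 12.5
eef_pos: [395.4, 272.6, 49.0]
tcp_rot: [-0.067, 0.998, -0.0, -0.001]
force: [0.9, 0.4, 0.7]
width: -0.2
grasp_force: 0.0
```

Request:
step_arm([
  [-4,0,0,0,0,0,1],
  [-8,0,0,0,0,0,1],
  [-12,0,0,0,0,0,1],
  [-16,0,0,0,0,0,1],
  [-20,0,0,0,0,0,1],
])

```text
t: 13.0
eef_pos: [416.9, 276.1, 50.8]
tcp_rot: [-0.068, 0.998, 0.0, 0.001]
force: [0.0, -0.4, 0.6]
width: 0.1
grasp_force: 0.0
```

Request:
step_arm([
  [-8,0,0,0,0,0,1],
  [-16,0,0,0,0,0,1],
  [-24,0,0,0,0,0,1],
  [-32,0.5,0,0,0,0,1],
  [-40,0.5,0,0,0,0,1],
])

```text
t: 13.5
eef_pos: [456.0, 281.8, 49.9]
tcp_rot: [-0.068, 0.998, -0.0, -0.0]
force: [-1.8, 0.1, 2.6]
width: 0.1
grasp_force: 1.2
```

Request:
step_arm([
  [-8,0,0,0,0,0,1],
  [-16,0,0,0,0,0,1],
  [-24,0,0,0,0,0,1],
  [-32,0.5,0,0,0,0,1],
  [-40,0.5,0,0,0,0,1],
])

```text
t: 14.0
eef_pos: [495.6, 287.7, 49.9]
tcp_rot: [-0.068, 0.998, -0.0, -0.0]
force: [-2.1, 0.6, 0.5]
width: 0.2
grasp_force: 1.2
```

Request:
step_arm([
  [-6,0,0,0,0,0,1],
  [-12,0,0,0,0,0,1],
  [-18,0,0,0,0,0,1],
  [-24,0,0,0,0,0,1],
  [-28,0,0,0,0,0,1],
])

```text
t: 14.5
eef_pos: [523.3, 291.4, 49.9]
tcp_rot: [-0.068, 0.998, -0.0, -0.0]
force: [-2.3, 1.3, -0.0]
width: -0.2
grasp_force: 1.1
```

```bash
python3 - <<'E'
from h import *
im=r.capture("side");s=r.read_state();print(s["t"],s["eef_pos"].round(1),s["force"].round(1))
cv2.imwrite("pics/s2.png",cv2.resize(im[230:340,180:330,::-1],None,fx=4,fy=4,interpolation=cv2.INTER_CUBIC))
E
```

```text
14.55 [523.8 291.4  49.9] [-1.3  1.2  0. ]
```

View pics/s2.png

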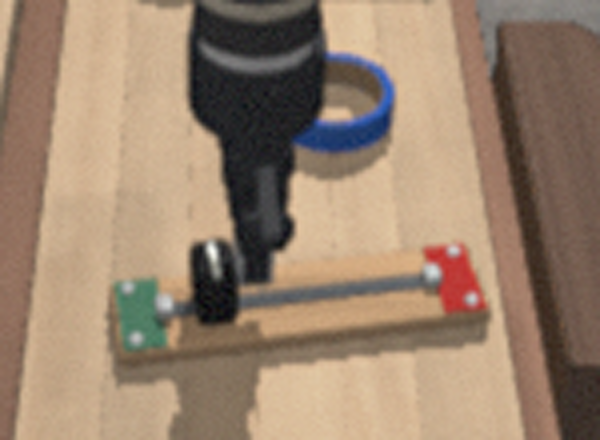

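The slide, crop px (215,280), is nearly at the green stop at (165,303). I'll keep pushing gently until the force rises.

Request:
step_arm([
  [-3,0,0,0,0,0,1],
  [-6,0,0,0,0,0,1],
  [-8,0,0,0,0,0,1],
  [-10,0,0,0,0,0,1],
  [-12,0,0,0,0,0,1],
])

```text
t: 15.05
eef_pos: [532.5, 292.6, 49.9]
tcp_rot: [-0.068, 0.998, -0.0, -0.003]
force: [-9.7, -0.4, 5.5]
width: -0.0
grasp_force: 5.0
```

Request:
step_arm([
  [-1,0,0,0,0,0,1],
  [-2,0,0,0,0,0,1],
  [-2,0,0,0,0,0,1],
  [-2,0,0,0,0,0,1],
  [-2,0,0,0,0,0,1],
])

```text
t: 15.55
eef_pos: [532.6, 292.6, 49.9]
tcp_rot: [-0.068, 0.998, -0.001, -0.004]
force: [-11.6, -2.4, 7.7]
width: 0.2
grasp_force: 5.7
```

The slide is firmly on the stop: the TCP no longer advances while the force rises. Now I'm backing off and lifting.

Request:
step_arm([
  [5,0,0,0,0,0,1],
  [15,0,0,0,0,0,1],
  [25,0,0,0,0,0,1],
  [30,0,-20,0,0,0,1],
  [30,0,-50,0,0,0,1],
])

```text
t: 16.05
eef_pos: [504.0, 288.1, 97.8]
tcp_rot: [-0.068, 0.998, -0.001, -0.003]
force: [0.4, -0.1, -0.3]
width: -0.0
grasp_force: 0.0
```

Request:
step_arm([
  [0,0,-30,0,0,0,1],
  [0,0,-60,0,0,0,1],
  [0,0,-90,0,0,0,1],
  [0,0,-90,0,0,0,1],
  [0,0,-90,0,0,0,1],
])

```text
t: 16.55
eef_pos: [507.5, 289.4, 191.1]
tcp_rot: [-0.068, 0.998, 0.0, 0.002]
force: [0.6, -1.2, -0.2]
width: -0.4
grasp_force: 0.0
```

```bash
python3 - <<'E'
from h import *
im=r.capture("side");s=r.read_state();print(s["t"],s["eef_pos"].round(1),s["force"].round(1))
for t,z in(("chisel",12),("plane",12),("brush",12),("tape",12),("slide_top",47)):
  for b in r.masks_of("side",t)[:2]:
    v,u=np.nonzero(b["pixels"]);print(t,round(b["confidence"],2),len(u),u.mean().round(1),v.mean().round(1),ray("side",(u.mean(),v.mean()),z).round())
cv2.imwrite("pics/s3.png",cv2.resize(im[130:330,180:330,::-1],None,fx=3,fy=3,interpolation=cv2.INTER_CUBIC))
E
```

```text
16.6 [506.7 289.  189.5] [ 0.1 -0.  -0.8]
chisel 0.67 341 240.4 216.8 [525. -82.  12.]
chisel 0.54 20 233.6 152.7 [ 547. -517.   12.]
plane 0.53 129 275.3 167.3 [ 398. -401.   12.]
tape 0.64 441 263.6 255.7 [465. 106.  12.]
tape 0.29 96 274.4 168.7 [ 402. -390.   12.]
slide_top 0.5 226 229.2 300.2 [554. 311.  47.]
```

View pics/s3.png

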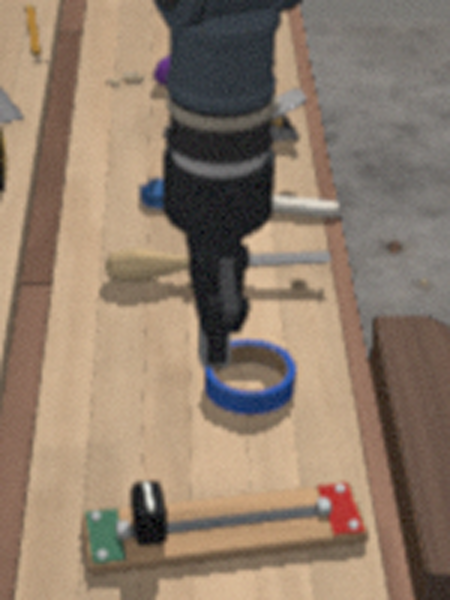

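The slide, crop px (148,510), rests against the green stop. The tools, brush and tape look undisturbed, and the arm is clear.

```bash
python3 -c "
from bench import r
print(r.job_done())"
```

```text
the job is handed in; nothing more can be done
None
```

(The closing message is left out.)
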